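# Start a timed stir

## Task

Start a timed stir, only pushing with the closed fingertips: first press down the raised end of the long rocker on the switch box until it has tipped fully over, then press the larger of the stirrer's two round buttons fully in so that it stays in, and last press the long bar key of the bench timer fully in and let it come back up. Leave the stirrer's small round button and the timer's two small square keys unpressed, do not lift the timer or push it about, and leave the glassware and other things where they stand.

Things in the scene. Friction and masses are not known exactly. Their poses are not given: they have to be found in the camera images.
- switchbox: Switch box, fixed: grey metal case 90 (x) x 110 (y) x 40 mm high, origin at the centre of its underside. On top, centred, is one grey paddle rocker. May be turned any way round; may stand left, right or in the middle.
- rocker_press (a point): Point to press, on the rocker's upper face 22 mm from the pivot towards the end that starts raised (the box's +y end); moves with it. The grey paddle is 64 mm long (box y), 34 wide, 8 thick, pivot 53 mm above the table at the box's centre; the raised end, marked by a round dimple (the other by a rib), starts about 62 mm up and goes down about 10 mm.
- rocker (a joint): Rocker angle in rad: 0 = raised end up (off; starts between 0 and 0.05), 0.32 = fully tipped over (on, against its stop). Needs 2 to 6 N at the finger, depending on how near the pivot it presses. No spring, only friction: it stays where it is left.
- stirrer: Magnetic stirrer, fixed, white: control ledge 70 (x) x 140 (y) mm, 46 mm high, with the origin under the ledge's centre; behind it (+x) a block 140 x 140 mm with a white ceramic plate whose top is 72 mm high and whose centre is 105 mm behind the origin. A beaker stands on the plate. Ledge side turned roughly to the robot.
- big_button_top (a point): Centre of the top of the larger round button: grey, 32 mm diameter, standing 10 mm proud of the ledge (top 56 mm above the table), 30 mm to the +y side of the ledge's centre. The point moves with it. Pressed straight down.
- big_button (a joint): Travel of the larger button in m: 0 = out (starts 0 to 0.001), 0.006 = fully in, where it stays when left (friction, about 4 N to push).
- small_button_top (a point): Centre of the top of the smaller round button: grey, 16 mm diameter, 10 mm proud of the ledge, 35 mm to the -y side of the ledge's centre (65 mm from the larger one). Not to be pressed.
- small_button (a joint): Travel of the smaller button in m, 0 = out, 0.006 = in; springs back.
- timer: Bench timer, loose, 0.25 to 0.45 kg, white case 80 (x) x 110 (y) x 26 mm high, origin at the centre of its underside, standing flat. At the back (+x) a bar key, at the front (-x) two small square keys 14 x 14 mm, 8 mm proud, 25 mm in front of the centre and 30 mm to either side, between them and the bar a dull strip display.
- bar_key_top (a point): Centre of the top of the timer's bar key: grey, 64 mm long (timer y), 18 mm wide, 10 mm proud of the case (top 36 mm above the table), 22 mm behind (+x) the timer's centre. The point moves with it. Pressed straight down.
- bar_key (a joint): Travel of the bar key in m: 0 = up, 0.006 = fully in; a spring of 1.5 N at first to 5 N fully in brings it back.
- left_key (a joint): Travel of the timer's small square key on its +y side, m, 0 = up, 0.005 = in; springs back. Not to be pressed.
- right_key (a joint): Travel of the timer's small square key on its -y side, m, 0 = up, 0.005 = in; springs back. Not to be pressed.
- beaker: Loose glass beaker, 66 mm wide, 75 mm high, on the stirrer's plate, origin at its underside (about 72 mm up).
- dishes: Loose pair of stacked petri dishes, 92 mm across, 28 mm high, in front of the timer; origin at the centre of the underside.
- vial: Loose small capped glass jar, 34 mm across, 50 mm high, standing between two devices; origin at the centre of the underside.
- marker: Loose marker pen, 130 mm long (x), 14 mm thick, lying between two devices; origin under its middle.
Not all that is in view belongs to the job. Leave any pink look-alike of the timer alone. What is shaped like the switchbox but turquoise is not meant.

How it is judged:
On the way, in this order (a step that is already met when the one before it is completed fails the run):
1. the rocker is tipped fully over (value of joint rocker above 0.26 rad), for 0.1 s.
2. the stirrer's larger round button is in (value of joint big_button above 0.0045 m), for 0.1 s.
3. the timer's bar key is pressed in (value of joint bar_key above 0.0045 m), for 0.1 s.
At the end, for the whole second after the job is handed in: Rocker tipped over (over 0.26 of 0.32 rad), larger round button in (over 4.5 of 6 mm), bar key and small keys up (within 1 mm), timer flat and at rest within 30 mm of its start, beaker, dishes, vial and marker within 30 mm of theirs (value of joint rocker above 0.26 rad and value of joint big_button above 0.0045 m and value of joint each of bar_key, small_button, left_key, right_key below 0.001 m and angle between timer's own z axis and vertical below 0.1 rad and distance of each of timer, beaker, dishes, vial, marker from where it was at the start of the episode below 0.03 m and height (world z) of timer below 0.008 m and linear speed of timer below 0.02 m/s); the robot touches nothing.
It fails at once if the stirrer's larger button is pushed in before the rocker is tipped over (value of joint big_button above 0.003 m and value of joint rocker below 0.24 rad).
It fails at once if the timer's bar key is pressed before the rocker is over and the larger button is in (value of joint bar_key above 0.003 m and (value of joint rocker below 0.24 rad or value of joint big_button below 0.004 m)).
It fails at once if the stirrer's small button or one of the timer's small square keys is pressed (value of joint small_button above 0.003 m or value of joint any of left_key, right_key above 0.0025 m).
It fails at once if the timer is lifted (8 mm), tipped or pushed more than 30 mm (not (angle between timer's own z axis and vertical below 0.1 rad and distance of timer from where it was at the start of the episode below 0.03 m and height (world z) of timer below 0.008 m)).
It fails at once if the beaker, dishes, vial or marker is lifted, carried or pushed more than 30 mm (distance of any of beaker, dishes, vial, marker from where it was at the start of the episode above 0.03 m).
It also fails if it takes over 61 s, if anything falls off the work surface, if the arm or the gripper's body presses on something with over 40 N, if the wrist force passes 120 N, or if a joint passes its speed limit or range.

## Robot

A 6-joint arm with a two-finger parallel gripper is mounted at the origin on the work surface. World frame = base frame: x ahead of the robot, y to its left, z up, the work surface at z = 0. Lengths are in m, angles in rad, forces in N, time in s.
With the tool pointing down it reaches from about 0.25 to 0.8 m from the base axis. Payload 8.5 kg.
Tool frame: the origin (TCP) lies between the finger pads; the fingertips stand 22 mm ahead of it and the grasp point (between the pads) lies 3 mm ahead of it; z points along the fingers, y is the line along which they close (so a half turn about z gives the same grasp; the last joint's range is limited). The gripper opens to 85 mm and grips with 20 to 120 N. Pads are 22 mm wide; open, the fingers measure 114 mm over their backs; the gripper's body (76 mm by 85 mm) begins 54 mm behind the grasp point. The pads swing forward as they close: fully open they stand 13 mm farther back than shut.
Start: joints at [1.222, 0.238, -0.013, 1.319, 0, 1.571], TCP at [0.179, 0.493, 0.253] pointing down, gripper open.
Joint ranges: [-2.66, 2.66], [-1.03, 1.9], [-1.14, 1.46], [-1.82, 2.27], [-1.45, 1.34], [-3.14, 3.14]. Speed limits (rad/s): [2.22, 2.22, 2.79, 3.14, 3.14, 3.14].

## Interface

Orientations are given as a rotation vector (axis times angle).
In Python, from cell import ctrl gives the robot as it stands. The module is installed in compiled form; this text tells all that it offers.
- The arm moves only by the tool send_rows, never from a script. Its argument "motion" is a list that holds one entry, the list of rows, each a list of 7 numbers: the opening in per cent of the stroke, from 0 (shut) to 100 (fully open), then the shift along the tool's x, y, z in units of 40 mm (1.0 is 40 mm), then the turn, a rotation vector about the tool's x, y, z in units of 6 degrees (1.0 is 6 degrees). In form: [[[grip, x, y, z, rx, ry, rz], ...]]. A call has 1 to 12 rows; each row shifts and turns the commanded pose from where the row before left it, along the tool's axes as they then stand; what a row does not reach is not made up. A row lasts 1/8 s, in which the tool goes at most 62.5 mm and 10.7 degrees, less where a joint would pass 70% of its speed; a pose out of reach is approached as far as the arm can. A call is refused whole if a number of a shift passes 1 or a number of a turn 1, either way. A call with a gripper value outside its range is refused whole. The fingers move at their own pace and stop on an object; the grip force is fixed at half the most. Time passes only in rows, so rows that do not move let the fingers close. It gives the time, the measured TCP pose, the force, the opening and the grip force at its end, in the units of the state.
- ctrl.sense(): the state, without advancing time (a new reading comes with each control period).
- ctrl.grab_frame(name): name is "side" or "top" or "wrist"; returns the picture (384x512x3 uint8, red, green, blue); there is no depth.
- ctrl.get_calibration(name): a dict with "intrinsics" (3x3 intrinsics, pixels), "k1" (the pictures are not rectified: a ray, as slopes to the right and down, at radius r is drawn at 1 + k1 r^2 times it, then the intrinsics apply), "R" (3x3) and "t" (3): a world point X has camera coordinates R X + t; the wrist camera has in their place "hand_eye" (4x4, takes a point from camera to tool coordinates, whose origin is the TCP and whose axes are the flange's). Camera axes: x right, y down, z forward; pixel columns grow to the right and rows downward; lengths in m; the calibration is good to about 2 mm. A picture is of the moment at which its call begins: read the wrist's pose just before it. get_calibration takes no time and is no camera call.
- ctrl.close_job(): hands the job in; it is judged then, once.
The state is a dict: "time_s": time; "joints": joint angles; "dq": joint speeds; "tau": joint torques, N m; "tcp_pos": TCP position; "tcp_rot": TCP orientation; "ft_force": force on the tool from outside, world axes, zero at the start; "wrist_torque": the same for the moment, N m; "width": opening from 0.0 (shut) to 1.0 (fully open); "grasp_force": force on a finger pad.
Only numpy, scipy, OpenCV 4.12 (cv2) and the standard library are available. Lean on these libraries where they do the work, as an engineer would, in place of code of your own. Each camera call takes 0.05 s, during which the arm holds its last target. There are 200 camera calls.

## Working session

There is one attempt and no reset: what is moved stays moved. The work goes in short steps, Python scripts to look and compute and a tool call to move; the robot and the scene stay as the last step left them, time stands still between calls to the robot, and variables do not carry over. Pictures are saved under pics/ and viewed, at most 10 in all, crops included, and the job is handed in when it is done.

Besides the shell and the picture viewer there is one more tool, called after ">>>" in YAML: its name, and indented under it one key for each argument. send_rows: Moves the arm, as the interface text tells. Its arguments: {"type":"object","properties":{"motion":{"type":"array"}},"required":["motion"]}

```bash
mkdir -p pics
python3 - <<'E'
from cell import ctrl
import cv2,numpy as np
s=ctrl.sense();print(s['time_s'],s['tcp_pos'],s['tcp_rot'],s['width'])
for n in("top","side"):
    f=ctrl.grab_frame(n);cv2.imwrite(f'pics/{n}0.png',f[:,:,::-1])
    c=ctrl.get_calibration(n);print(n,{k:np.round(v,4).tolist() for k,v in c.items()})
print(np.round(ctrl.get_calibration("wrist")["hand_eye"],4).tolist())
E
```

```text
0.0 [0.17931043 0.49302523 0.25266934] [-5.45097575e-01 -3.09372513e+00  2.24609425e-03] 1.002059490718653
top {'intrinsics': [[448.9999, 0.0, 261.5808], [0.0, 448.9999, 197.7637], [0.0, 0.0, 1.0]], 'k1': -0.1193, 'R': [[0.0253, -0.9995, 0.0168], [-0.9964, -0.0266, -0.0805], [0.0809, -0.0147, -0.9966]], 't': [-0.0106, 0.5069, 1.325]}
side {'intrinsics': [[395.2984, 0.0, 253.7755], [0.0, 395.2984, 187.1265], [0.0, 0.0, 1.0]], 'k1': -0.0682, 'R': [[0.9111, -0.4122, 0.0049], [-0.2776, -0.6222, -0.732], [0.3048, 0.6655, -0.6813]], 't': [-0.4695, 0.201, 0.7784]}
[[0.001, -0.95, -0.3121, 0.0802], [1.0, 0.0009, 0.0003, 0.0002], [0.0, -0.3121, 0.95, -0.1193], [0.0, 0.0, 0.0, 1.0]]
```

View pics/top0.png

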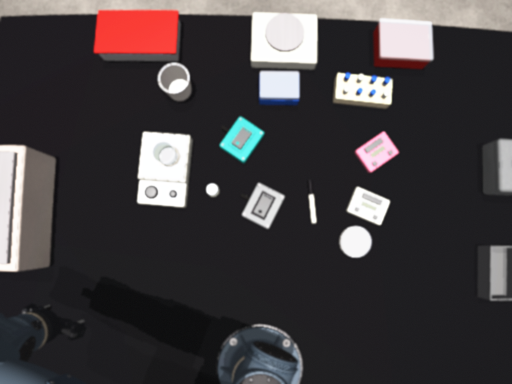

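View pics/side0.png

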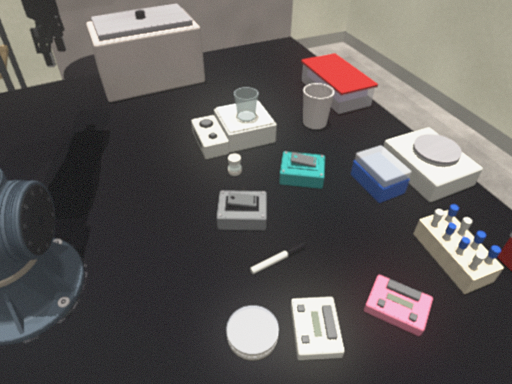

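The top view shows the grey switch box at (263,205) and the turquoise look-alike at (242,139). The white timer is at (369,205) and the pink look-alike at (377,151). The stirrer is at (163,170), with its big button at (151,192) and its small one at (173,194). The grey box and the white timer fit the description by colour. I'll confirm them in one enlarged crop.

```bash
cat > h.py <<'E'
import numpy as np,cv2
from cell import ctrl
from scipy.spatial.transform import Rotation as Ro
def cam(name,s=None):
    c=ctrl.get_calibration(name);K=np.array(c['intrinsics']);d=np.array([c['k1'],0,0,0.])
    if name=='wrist':
        H=np.array(c['hand_eye']);T=np.eye(4);T[:3,:3]=Ro.from_rotvec(s['tcp_rot']).as_matrix();T[:3,3]=s['tcp_pos']
        M=T@H;return K,d,M[:3,:3],M[:3,3]
    R=np.array(c['R']);return K,d,R.T,-R.T@np.array(c['t'])
def cast(C,uv,z):
    K,d,R,o=C
    p=cv2.undistortPoints(np.array(uv,float).reshape(-1,1,2),K,d)[:,0]
    r=np.c_[p,np.ones(len(p))]@R.T
    return o+r*((z-o[2])/r[:,2])[:,None]
def proj(C,X):
    K,d,R,o=C
    return cv2.projectPoints((np.array(X,float).reshape(-1,3)-o)@R,np.zeros(3),np.zeros(3),K,d)[0][:,0]
E
python3 - <<'E'
from h import *
f=cv2.imread('pics/top0.png');C=cam('top')
g=cv2.cvtColor(f,cv2.COLOR_BGR2GRAY)
for n,(x,y,w,h),z in(("box",(235,178,55,55),.04),("timer",(342,182,52,45),.026),("stir",(132,128,64,84),.046)):
    for th in (90,150,190):
        m=(g[y:y+h,x:x+w]>th).astype(np.uint8)
        cs,_=cv2.findContours(m,cv2.RETR_EXTERNAL,cv2.CHAIN_APPROX_NONE)
        c=max(cs,key=cv2.contourArea).reshape(-1,2)+[x,y]
        P=cast(C,c,z)[:,:2]
        r=cv2.minAreaRect((P*1000).astype(np.float32));print(n,th,np.round(r[0]),np.round(r[1]),round(r[2],1))
a=[cv2.resize(f[y:y+50,x:x+50],(400,400),interpolation=cv2.INTER_CUBIC) for x,y in((238,180),(344,180))]
cv2.imwrite('pics/crop0.png',np.hstack(a))
print(cast(C,[[151,191.5],[173,194]],.056))
E
```

```text
box 90 [484.  -2.] [ 93. 112.] 64.8
box 150 [484.  -1.] [ 88. 107.] 64.8
box 190 [484.  -1.] [ 86. 105.] 64.8
timer 90 [ 492. -319.] [117.  87.] 68.3
timer 150 [ 492. -319.] [113.  84.] 68.4
timer 190 [ 492. -319.] [111.  81.] 68.5
stir 90 [584. 297.] [153. 221.] 87.0
stir 150 [584. 298.] [148. 218.] 87.8
stir 190 [584. 298.] [145. 217.] 88.0
[[0.51391988 0.32752808 0.056     ]
 [0.5082826  0.2622932  0.056     ]]
```

View pics/crop0.png

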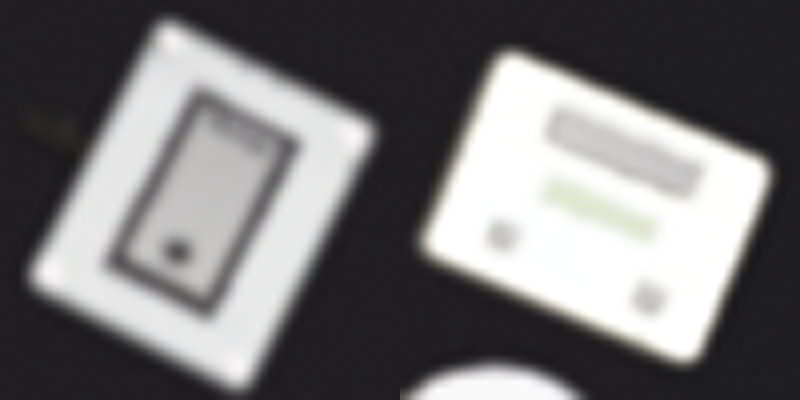

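The crop confirms both targets. The left half is the grey box, with the rocker dimple at its lower left, crop (177,252), which is the raised +y end. The right half is the white timer, with the bar key at crop (625,153) and the square keys at the front at (502,237) and (650,298).

```bash
cat >> h.py <<'E'
def go(s,target):  # tool-axis units to a world TCP target
    R=Ro.from_rotvec(s['tcp_rot']).as_matrix()
    return np.round(R.T@(np.array(target)-s['tcp_pos'])/.04,2)
E
python3 - <<'E'
from h import *
C=cam('top');s=ctrl.sense();R=Ro.from_rotvec(s['tcp_rot']).as_matrix();print(np.round(R,3).tolist())
print('dimple',cast(C,[[260.1,211.5]],.061),'bar',cast(C,[[372.1,199.1]],.036))
print('box end dir check', proj(C,[[.464,.008,.06],[.484,-.0015,.053]]))
print(go(s,[.463,.008,.182]))
E
```

```text
[[-0.94, 0.342, -0.0], [0.342, 0.94, -0.001], [0.0, -0.001, -1.0]]
dimple [[0.46369067 0.00645954 0.061     ]] bar [[ 0.51059296 -0.32832079  0.036     ]]
box end dir check [[259.56738342 211.39687957]
 [262.96478253 204.76367696]]
[-10.81  -8.97   1.78]
```

>>> send_rows:
  motion:
    - [[0, -0.9, -0.75, 0, 0, 0, 0], [0, -0.9, -0.75, 0, 0, 0, 0], [0, -0.9, -0.75, 0, 0, 0, 0], [0, -0.9, -0.75, 0, 0, 0, 0], [0, -0.9, -0.75, 0, 0, 0, 0], [0, -0.9, -0.75, 0, 0, 0, 0], [0, -0.9, -0.75, 0, 0, 0, 0], [0, -0.9, -0.75, 0, 0, 0, 0], [0, -0.9, -0.75, 0, 0, 0, 0], [0, -0.9, -0.75, 0, 0, 0, 0], [0, -0.9, -0.75, 0, 0, 0, 0], [0, -0.9, -0.75, 0, 0, 0, 0]]

```text
time_s: 1.6
tcp_pos: [0.4628, 0.0059, 0.2531]
tcp_rot: [-0.545, -3.094, 0.0]
ft_force: [0.3, 0.2, -0.0]
width: -0.003
grasp_force: 0.0
```

>>> send_rows:
  motion:
    - [[0, 0, 0, 0.6, 0, 0, 0], [0, 0, 0, 0.6, 0, 0, 0], [0, 0, 0, 0.6, 0, 0, 0], [0, 0, 0, 0, 0, 0, 0], [0, 0, 0, 0, 0, 0, 0]]

```text
time_s: 2.22
tcp_pos: [0.4626, 0.0074, 0.182]
tcp_rot: [0.545, 3.094, -0.0]
ft_force: [0.3, 0.7, -0.0]
width: 0.001
grasp_force: 0.0
```

Run:
```python
from h import *
s=ctrl.sense();f=ctrl.grab_frame('wrist');C=cam('wrist',s)
print(s['time_s'],s['tcp_pos'],s['tcp_rot'],s['width'],s['ft_force'])
g=f[:,:,::-1].copy();cv2.imwrite('pics/w1raw.png',g)
for X,c in(((.4637,.0065,.061),(0,0,255)),((.484,-.0015,.053),(0,255,0)),((s['tcp_pos'][0],s['tcp_pos'][1],s['tcp_pos'][2]-.022),(255,0,0))):
    p=proj(C,[X])[0];print(p);cv2.circle(g,(int(p[0]),int(p[1])),4,c,1)
cv2.imwrite('pics/w1.png',g);print(go(s,[.463,.0075,.09]))
```

```text
2.225 [0.462622   0.00741077 0.18199147] [ 5.44948820e-01  3.09354690e+00 -4.25614643e-05] 0.0007626774490561932 [ 0.27527721  0.69684863 -0.02183201]
[257.54879819 198.37775747]
[256.95966035 217.38932961]
[257.92423709 252.52945957]
[-0.01  0.01  2.3 ]
```

View pics/w1.png

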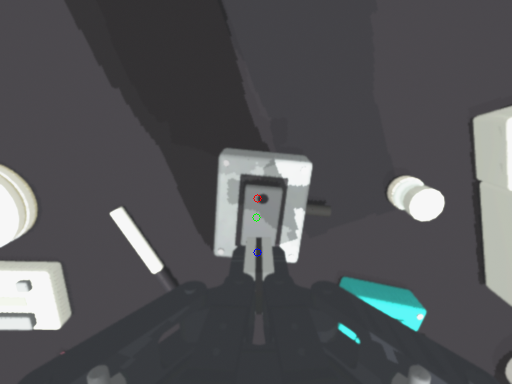

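The wrist view shows the grey rocker, with its dimple at (262,198) against a predicted (257.5,198). It is about 2 mm off along tool +y, so I'll correct that and descend.

>>> send_rows:
  motion:
    - [[0, 0, 0.05, 0.8, 0, 0, 0], [0, 0.05, 0, 0.8, 0, 0, 0], [0, 0, 0, 0.6, 0, 0, 0], [0, 0, 0, 0.05, 0, 0, 0], [0, 0, 0, 0.05, 0, 0, 0], [0, 0, 0, 0.05, 0, 0, 0], [0, 0, 0, 0.05, 0, 0, 0]]

```text
time_s: 3.15
tcp_pos: [0.4617, 0.0099, 0.0859]
tcp_rot: [0.545, 3.093, 0.0]
ft_force: [0.8, 0.7, 0.6]
width: -0.002
grasp_force: 0.0
```

>>> send_rows:
  motion:
    - [[0, 0, 0, 0.05, 0, 0, 0], [0, 0, 0, 0.05, 0, 0, 0], [0, 0, 0, 0, 0, 0, 0]]

```text
time_s: 3.52
tcp_pos: [0.4611, 0.01, 0.0812]
tcp_rot: [-0.545, -3.094, 0.0]
ft_force: [-0.9, 0.2, 0.8]
width: 0.002
grasp_force: 0.0
```

>>> send_rows:
  motion:
    - [[0, 0, 0, 0.05, 0, 0, 0], [0, 0, 0, 0.05, 0, 0, 0], [0, 0, 0, 0, 0, 0, 0]]

```text
time_s: 3.9
tcp_pos: [0.461, 0.01, 0.0771]
tcp_rot: [-0.545, -3.094, 0.0]
ft_force: [-1.3, 0.6, 1.2]
width: -0.002
grasp_force: 0.5
```

>>> send_rows:
  motion:
    - [[0, 0, 0, 0.05, 0, 0, 0], [0, 0, 0, 0.05, 0, 0, 0], [0, 0, 0, 0, 0, 0, 0]]

```text
time_s: 4.28
tcp_pos: [0.4612, 0.01, 0.0753]
tcp_rot: [0.545, 3.093, 0.0]
ft_force: [-12.3, 1.0, 33.3]
width: 0.001
grasp_force: 17.5
```

>>> send_rows:
  motion:
    - [[0, 0, 0, 0.03, 0, 0, 0], [0, 0, 0, 0.02, 0, 0, 0], [0, 0, 0, 0, 0, 0, 0]]

```text
time_s: 4.65
tcp_pos: [0.4612, 0.01, 0.0748]
tcp_rot: [0.545, 3.091, 0.001]
ft_force: [-19.7, 1.3, 57.7]
width: 0.001
grasp_force: 29.7
```

>>> send_rows:
  motion:
    - [[0, 0, 0, -0.5, 0, 0, 0], [0, 0, 0, -0.9, 0, 0, 0], [0, 0, 0, -0.9, 0, 0, 0], [0, 0, 0, -0.6, 0, 0, 0], [0, 0.2, 1.0, 0, 0, 0, 0], [0, 0.2, 1.0, 0, 0, 0, 0], [0, 0.2, 1.0, 0, 0, 0, 0], [0, 0.2, 1.0, 0, 0, 0, 0], [0, 0.2, 1.0, 0, 0, 0, 0], [0, 0.2, 1.0, 0, 0, 0, 0], [0, 0.2, 1.0, 0, 0, 0, 0], [0, 0.1, 0.9, 0, 0, 0, 0]]

```text
time_s: 6.15
tcp_pos: [0.5132, 0.329, 0.187]
tcp_rot: [0.544, 3.093, -0.0]
ft_force: [0.3, -0.3, 0.3]
width: 0.001
grasp_force: 0.0
```

>>> send_rows:
  motion:
    - [[0, 0, 0, 0, 0, 0, 0], [0, 0, 0, 0, 0, 0, 0]]

```text
time_s: 6.4
tcp_pos: [0.5127, 0.3269, 0.1868]
tcp_rot: [-0.545, -3.094, 0.002]
ft_force: [-0.2, -0.4, -0.3]
width: 0.0
grasp_force: 0.0
```

Run:
```python
from h import *
s=ctrl.sense();f=ctrl.grab_frame('wrist');C=cam('wrist',s)
print(s['time_s'],s['tcp_pos'],s['width'],s['ft_force'])
g=f[:,:,::-1].copy()
for X,c in(((.514,.3275,.056),(0,0,255)),((.508,.262,.056),(0,255,0))):
    p=proj(C,[X])[0];print(p);cv2.circle(g,(int(p[0]),int(p[1])),4,c,1)
t=ctrl.grab_frame('side')[:,:,::-1]
w=cv2.resize(t[180:240,200:290],(576,384),interpolation=cv2.INTER_CUBIC)
cv2.imwrite('pics/w2raw.png',g)
cv2.imwrite('pics/w2.png',np.hstack([cv2.resize(g,(448,336)),cv2.resize(w,(352,336))]))
print(go(s,[.514,.3275,.09]))
```

```text
6.4 [0.51265041 0.32689044 0.18683661] 0.00031693543714532977 [-0.2125489  -0.40650077 -0.25396543]
[259.36327731 194.78588093]
[192.43153666 211.44437472]
[-0.03  0.03  2.42]
```

View pics/w2.png

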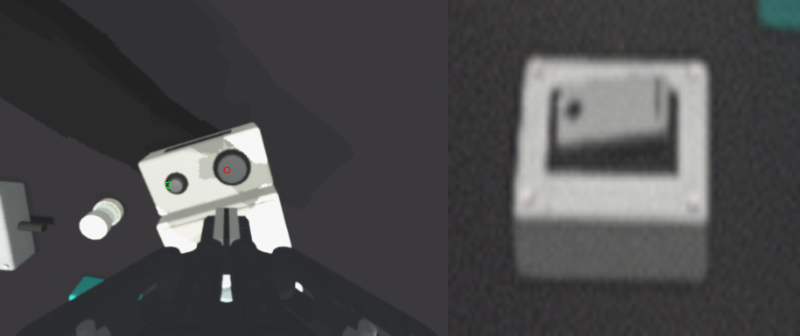

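The right half shows the rocker tipped over, with the dimple end now low. In the wrist half the big button is at (265,191) in full pixels, about 5 px right of the prediction, and the small button is well clear to the left. I'll press the big one.

>>> send_rows:
  motion:
    - [[0, 0, 0.1, 0.8, 0, 0, 0], [0, 0, 0, 0.8, 0, 0, 0], [0, 0, 0, 0.7, 0, 0, 0], [0, 0, 0, 0.1, 0, 0, 0], [0, 0, 0, 0.1, 0, 0, 0], [0, 0, 0, 0.05, 0, 0, 0], [0, 0, 0, 0, 0, 0, 0]]

```text
time_s: 7.38
tcp_pos: [0.5145, 0.3313, 0.086]
tcp_rot: [0.545, 3.093, 0.001]
ft_force: [0.4, 0.1, 0.3]
width: 0.005
grasp_force: 0.0
```

>>> send_rows:
  motion:
    - [[0, 0, 0, 0.05, 0, 0, 0], [0, 0, 0, 0.05, 0, 0, 0], [0, 0, 0, 0, 0, 0, 0]]

```text
time_s: 7.75
tcp_pos: [0.514, 0.3311, 0.0811]
tcp_rot: [-0.545, -3.094, 0.0]
ft_force: [-0.4, 0.4, -0.6]
width: -0.0
grasp_force: 0.0
```

>>> send_rows:
  motion:
    - [[0, 0, 0, 0.05, 0, 0, 0], [0, 0, 0, 0, 0, 0, 0]]

```text
time_s: 8.0
tcp_pos: [0.514, 0.3311, 0.0791]
tcp_rot: [-0.545, -3.094, 0.001]
ft_force: [-0.3, -0.1, 0.7]
width: -0.0
grasp_force: 0.0
```

>>> send_rows:
  motion:
    - [[0, 0, 0, 0.05, 0, 0, 0], [0, 0, 0, 0.05, 0, 0, 0], [0, 0, 0, 0.05, 0, 0, 0], [0, 0, 0, 0, 0, 0, 0]]

```text
time_s: 8.5
tcp_pos: [0.5142, 0.3312, 0.0732]
tcp_rot: [0.545, 3.094, 0.0]
ft_force: [0.9, 0.9, 1.4]
width: 0.001
grasp_force: 0.6
```

>>> send_rows:
  motion:
    - [[0, 0, 0, 0.05, 0, 0, 0], [0, 0, 0, 0, 0, 0, 0]]

```text
time_s: 8.75
tcp_pos: [0.5142, 0.3312, 0.0719]
tcp_rot: [0.545, 3.094, 0.0]
ft_force: [-2.7, -0.8, 9.2]
width: -0.001
grasp_force: 4.4
```

>>> send_rows:
  motion:
    - [[0, 0, 0, 0.04, 0, 0, 0], [0, 0, 0, 0, 0, 0, 0]]

```text
time_s: 9.0
tcp_pos: [0.5143, 0.3313, 0.0716]
tcp_rot: [0.545, 3.093, 0.002]
ft_force: [-6.5, -4.0, 21.5]
width: 0.0
grasp_force: 10.5
```

>>> send_rows:
  motion:
    - [[0, 0, 0, -0.5, 0, 0, 0], [0, 0, 0, -0.9, 0, 0, 0], [0, 0, 0, -0.9, 0, 0, 0], [0, 0, 0, -0.6, 0, 0, 0], [0, -0.35, -1.0, 0, 0, 0, 0], [0, -0.35, -1.0, 0, 0, 0, 0], [0, -0.35, -1.0, 0, 0, 0, 0], [0, -0.35, -1.0, 0, 0, 0, 0], [0, -0.35, -1.0, 0, 0, 0, 0], [0, -0.35, -1.0, 0, 0, 0, 0], [0, -0.35, -1.0, 0, 0, 0, 0], [0, -0.35, -1.0, 0, 0, 0, 0]]

```text
time_s: 10.5
tcp_pos: [0.5097, -0.0092, 0.1855]
tcp_rot: [-0.545, -3.094, 0.0]
ft_force: [0.6, -0.6, 0.2]
width: -0.003
grasp_force: 0.0
```

>>> send_rows:
  motion:
    - [[0, -0.35, -1.0, 0, 0, 0, 0], [0, -0.35, -1.0, 0, 0, 0, 0], [0, -0.35, -1.0, 0, 0, 0, 0], [0, -0.35, -1.0, 0, 0, 0, 0], [0, -0.35, -1.0, 0, 0, 0, 0], [0, -0.35, -1.0, 0, 0, 0, 0], [0, -0.35, -1.0, 0, 0, 0, 0], [0, -0.3, -0.5, 0, 0, 0, 0], [0, 0, 0, 0, 0, 0, 0], [0, 0, 0, 0, 0, 0, 0]]

```text
time_s: 11.75
tcp_pos: [0.5105, -0.3266, 0.1853]
tcp_rot: [-0.545, -3.093, -0.001]
ft_force: [-0.0, 0.0, -0.1]
width: -0.005
grasp_force: 0.0
```

Run:
```python
from h import *
s=ctrl.sense();f=ctrl.grab_frame('wrist');C=cam('wrist',s)
print(s['time_s'],s['tcp_pos'],s['width'],s['ft_force'])
g=f[:,:,::-1].copy();B=(.5115,-.328,.036)
p=proj(C,[B])[0];print(p);cv2.circle(g,(int(p[0]),int(p[1])),4,(0,0,255),1)
t=ctrl.grab_frame('side')[:,:,::-1]
w=cv2.resize(t[105:160,185:245],(352,336),interpolation=cv2.INTER_CUBIC)
cv2.imwrite('pics/w3.png',np.hstack([cv2.resize(g,(448,336)),w]))
print(go(s,[B[0],B[1],.07]))
```

```text
11.75 [ 0.51053672 -0.32662999  0.18533532] -0.005438461839406603 [-0.00353517  0.01473954 -0.12345714]
[257.11217435 189.48511898]
[-0.04 -0.02  2.88]
```

View pics/w3.png

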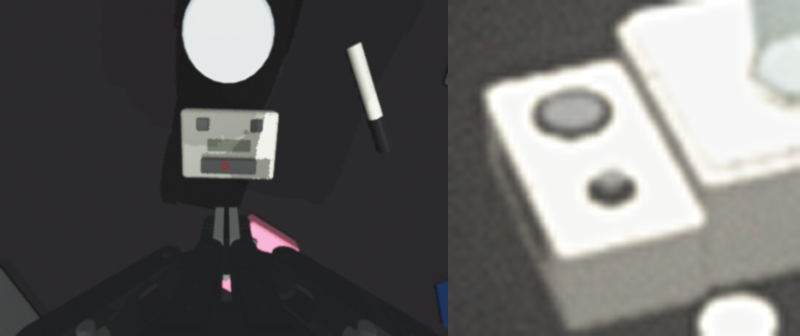

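The right half shows the big button sitting low (in) and the small one still up. In the wrist half the bar key is centred near (261,189) in full pixels, within 4 px of the prediction, and the square keys are at the front, about 45 mm away. I'll press the bar key.

>>> send_rows:
  motion:
    - [[0, -0.04, 0.05, 0.9, 0, 0, 0], [0, 0, 0, 0.9, 0, 0, 0], [0, 0, 0, 0.7, 0, 0, 0], [0, 0, 0, 0.3, 0, 0, 0], [0, 0, 0, 0.1, 0, 0, 0], [0, 0, 0, 0, 0, 0, 0]]

```text
time_s: 12.6
tcp_pos: [0.5135, -0.3261, 0.0705]
tcp_rot: [0.545, 3.093, -0.001]
ft_force: [-0.4, 0.8, 1.0]
width: -0.003
grasp_force: 0.0
```

>>> send_rows:
  motion:
    - [[0, 0, 0, 0.1, 0, 0, 0], [0, 0, 0, 0.1, 0, 0, 0], [0, 0, 0, 0.05, 0, 0, 0], [0, 0, 0, 0, 0, 0, 0]]

```text
time_s: 13.1
tcp_pos: [0.513, -0.326, 0.0596]
tcp_rot: [-0.545, -3.094, 0.0]
ft_force: [-0.5, -0.5, 1.4]
width: 0.003
grasp_force: 0.0
```

>>> send_rows:
  motion:
    - [[0, 0, 0, 0.05, 0, 0, 0], [0, 0, 0, 0.05, 0, 0, 0], [0, 0, 0, 0, 0, 0, 0]]

```text
time_s: 13.48
tcp_pos: [0.5132, -0.3262, 0.0558]
tcp_rot: [0.545, 3.094, -0.0]
ft_force: [-1.0, 0.5, 2.9]
width: -0.001
grasp_force: 1.3
```

>>> send_rows:
  motion:
    - [[0, 0, 0, 0.05, 0, 0, 0], [0, 0, 0, 0.05, 0, 0, 0], [0, 0, 0, 0, 0, 0, 0]]

```text
time_s: 13.85
tcp_pos: [0.5132, -0.3262, 0.0521]
tcp_rot: [0.545, 3.093, -0.001]
ft_force: [-1.2, -0.1, 6.5]
width: 0.003
grasp_force: 3.2
```

>>> send_rows:
  motion:
    - [[0, 0, 0, 0.02, 0, 0, 0], [0, 0, 0, 0.01, 0, 0, 0], [0, 0, 0, 0, 0, 0, 0]]

```text
time_s: 14.22
tcp_pos: [0.5132, -0.3262, 0.0519]
tcp_rot: [0.545, 3.093, -0.001]
ft_force: [-3.3, 2.4, 16.9]
width: 0.004
grasp_force: 8.0
```

Force rose to about 17 N with the tip stopped 6 mm below the key's rest height, so the key is fully in. I'll lift off and check.

>>> send_rows:
  motion:
    - [[0, 0, 0, -0.2, 0, 0, 0], [0, 0, 0, -0.4, 0, 0, 0], [0, 0, 0, -0.9, 0, 0, 0], [0, 0, 0, -0.9, 0, 0, 0], [0, 0, 0, -0.9, 0, 0, 0], [0, 0, 0, 0, 0, 0, 0], [0, 0, 0, 0, 0, 0, 0], [0, 0, 0, 0, 0, 0, 0], [0, 0, 0, 0, 0, 0, 0]]

```text
time_s: 15.35
tcp_pos: [0.5127, -0.3258, 0.1816]
tcp_rot: [-0.545, -3.092, -0.001]
ft_force: [-1.1, -0.2, 0.4]
width: 0.001
grasp_force: 0.0
```

Run:
```python
from h import *
s=ctrl.sense();print(s['time_s'],s['tcp_pos'],s['ft_force'])
g=ctrl.grab_frame('wrist')[:,:,::-1];t=ctrl.grab_frame('side')[:,:,::-1]
cv2.imwrite('pics/w4.png',np.hstack([cv2.resize(g,(400,300)),cv2.resize(t,(400,300))]))
```

```text
15.35 [ 0.51268603 -0.32577293  0.18157151] [-1.10561544 -0.23451558  0.3972768 ]
```

View pics/w4.png

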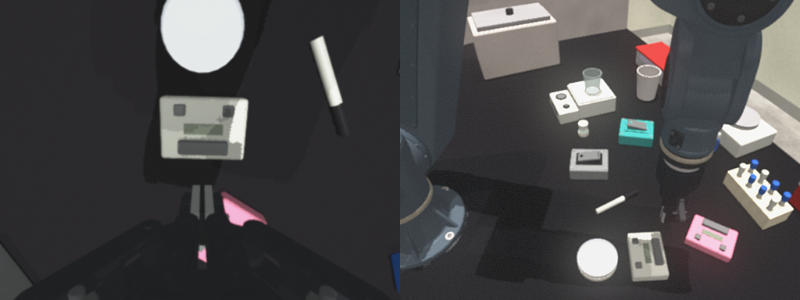

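The timer stands where it was with the bar key back up at wrist crop (203,148), the loose things are undisturbed, and the gripper is clear of everything. I'm handing in.

```bash
python3 -c "
from cell import ctrl
print(ctrl.close_job())"
```

```text
the job is handed in; nothing more can be done
None
```

The job is handed in at about 15 s of the 61 s allowed: rocker tipped over, big button in, and timer bar key pressed and released, in that order; the hand-in returned no verdict.

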